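Start the lockable hotplate with its key

TASK

Start the locked hotplate under the frying pan: first turn its heat dial clockwise until the pointer stands at the long mark, then take the hotplate's key (the one with the solid flat bow, not the ring) from the wooden key block and ease it into the lock, with a little wiggle where the sticky pins stop it, until its collar sits on the lock face. Turn the key a quarter turn clockwise, against its spring, to the stop and finish while still holding it there: the hotplate only starts while the key is kept turned, so do not let go. Leave the other key, the pan and everything else on the worktop where they are.

Things in the scene. Friction and masses are not known exactly. Their poses are not given: they have to be found in the camera images.
- hotplate: fixed steel hotplate, 360 mm deep (its x), 300 mm wide (its y); origin at the centre of its underside on the worktop, x away from the robot, y to the left, z up. On its black front deck, 72 mm above the worktop: heat dial left (axis at x -125, y +72 mm), keyhole right (x -125, y -72 mm), a pilot lens between. Behind them the round cooking plate (x +65, y 0; top 82 mm high)
- heat_dial (a joint): angle of the heat dial in rad, clockwise seen from above positive, range 0 to 4.71. 0: pointer at the off dot (hotplate +x). Short white ticks every 0.524 rad; the single long, thick mark is at 2.094. The dial stays where it is left (friction torque about 0.035 N m)
- dial_grip (a point): on the dial's axis, 32 mm above the black panel (104 mm above the worktop), a good TCP height. The dial is a 48 mm disc, 9 mm high, with an upright bar grip: 12 mm thick, 42 mm long, top 38 mm above the panel. The black line on one half of the bar's top is the pointer; it points along the bar
- long_mark (a point): middle of the long white mark on the panel beside the dial, 40 mm from the dial's axis
- lock_mouth (a point): centre of the keyhole in the top face of the square 44 mm lock plate, 77 mm above the worktop; axes as the hotplate's. The slot in the 5 mm plate is 20 mm along the hotplate's y, 7 mm along its x, edges chamfered 1.5 mm. Under it a sprung core with the same slot holds two sticky pins, about 11 and 17 mm below the face, that resist the key with 10 to 16 N in all; a small wiggle helps
- lock_core (a joint): angle of the lock core in rad, clockwise from above positive: 0 at rest (slots in line), 1.571 at the stop. A spring returns it (0.03 N m at rest, 0.12 N m at the stop). The key has about 0.1 rad of play in the core: turn the key 1.65 to 1.7 rad to bring the core to its stop. The key turns only when 19 mm or more in, and once turned is captive under the plate
- hob_key: the hotplate's key, steel, standing tip down in the key block; origin at the centre of its tip, z up along the key, y along its width. Flat bit 18 mm wide (y), 5 mm thick (x), two wings, rounded tip, up to 14 mm; neck 5 mm thick; flat bow 30 mm wide (y), 8 mm thick (x), from 32 to 66 mm above the tip, with a 10 mm hole. It works either way round (half a turn). 0.06 kg
- key_collar (a point): on the hotplate key's axis, at the underside of its round collar (22 mm across, 4 mm thick), 24 mm above the tip. Fully home, the collar sits on the lock face and the tip is 24 mm in. Grip the bow firmly (60 to 80 N) across its 8 mm thickness, TCP about 50 mm above the tip: the fingertips then clear the collar
- ring_key: another key in the block, with a round ring for a bow and a one-sided bit; same collar, origin at its tip; leave it alone
- key_block: fixed wooden block, 160 mm long (its y), 46 mm deep (x), 42 mm tall (5 mm plinth lip all round at the foot), origin at the centre of its underside; three upright slots 20 x 7 mm (long side along y) at y -50, 0 and +50 mm. The two keys stand in the slots at -50 and 0, in either order, collars on the block's top and tips 18 mm above the worktop
- frying_pan: small dark frying pan on the cooking plate, pan 178 mm across, rim 145 mm above the worktop, handle to the left (up to 155 mm high); leave it alone
- onion: brown onion, 75 mm; bystander, origin under its centre
- garlic: garlic bulb, 50 mm; bystander, origin under its centre
- green_jar: spice jar with black cap, 40 mm across, 105 mm tall; bystander, origin under its centre
- paste_tin: squat tin, 57 mm across, 72 mm tall; bystander, origin under its centre
- salt_mill: mill with black head, 42 mm across, 123 mm tall, right of the hotplate; bystander, origin under its centre
- timer: round kitchen timer, 61 mm across, 46 mm tall; bystander, origin under its centre
- white_bowl: small white bowl of grains, 98 mm across, 61 mm tall; bystander, origin under its centre
Mind the look-alikes: they are no part of the job. Leave any orange or pink look-alike of the hob_key alone.

How it is judged:
By the outcome, as a careful person would: the job done as asked, in the order asked, and still so for the second after the job is handed in, while the arm keeps its last pose, push and grip.
It also fails if it takes over 61 s, if anything falls off the work surface, if the arm or the gripper's body presses on something with over 40 N, if the wrist force passes 120 N, or if a joint passes its speed limit or range.

ROBOT

A 7-joint arm with a two-finger parallel gripper is mounted at the origin on a cart in front of the work surface, level with it; the furniture and walls round the work are solid. World frame = base frame: x ahead of the robot, y to its left, z up, the work surface at z = 0. Lengths are in m, angles in rad, forces in N, time in s.
With the tool pointing down it reaches from about 0.35 to 0.9 m from the base axis. Payload 19.9 kg.
Tool frame: the origin (TCP) lies between the finger pads, 19 mm behind the fingertips; this is the grasp point; z points along the fingers, y is the line along which they close (so a half turn about z gives the same grasp; the last joint's range is limited). The gripper opens to 94 mm and grips with 3 to 60 N. Pads are 16 mm wide; open, the fingers measure 119 mm over their backs; the gripper's body (75 mm by 177 mm) begins 78 mm behind the grasp point.
Start: joints at [1.177, 0.417, -0.01, 1.614, 0.005, 1.111, -0.053], TCP at [0.215, -0.587, 0.224] pointing down, gripper open.
Joint ranges: [-2.81, 2.81], [-0.39, 2.02], [-1.27, 1.25], [0.06, 2.57], [-1.19, 4.33], [0.19, 2], [-2.82, 2.82]. Speed limits (rad/s): [1.89, 1.89, 2.39, 2.39, 3.01, 3.01, 3.01].

INTERFACE

Orientations are given as a 3x3 rotation matrix whose columns are the frame's x, y, z axes.
In Python, from rig import robot gives the robot as it stands. Calls block until the motion is done:
- robot.move_ptp(position, orientation): joint-space move of the TCP to a pose.
- robot.move_linear(position, velocity=0.15, frame=None, threshold=None): straight line of the TCP; frame=None keeps the orientation; velocity is the mean speed in m/s. With threshold (N) it stops when the force on the tool has changed by that much, and returns True; else False.
- robot.goto_joints(angles): joint-space move.
- robot.gripper_to(opening): finger opening in m; the grip force is fixed at half the most; returns when the fingers have stopped.
- robot.pause(seconds).
- robot.ik(position, orientation): joint angles nearest the present ones, or None.
- robot.get_state(): the state.
- robot.grab_frame(name): name is "scene" or "top"; returns the picture (400x640x3 uint8, red, green, blue); there is no depth.
- robot.camera_info(name): a dict with "fx", "fy", "cx", "cy" (pixels), "rvec" (rotation vector, rad) and "tvec" (3), from world to camera coordinates, as OpenCV has them. Camera axes: x right, y down, z forward; pixel columns grow to the right and rows downward; lengths in m; the calibration is good to about 2 mm. A picture is of the moment at which its call begins. camera_info takes no time and is no camera call.
A pose or a line that the arm cannot do raises robot.PlanningError and nothing moves.
- robot.sign_off(): hands the job in; it is judged then, once.
The state is a dict: "time": time; "qpos": joint angles; "joint_vel": joint speeds; "effort": joint torques, N m; "ee_pos": TCP position; "tool_rot": TCP orientation; "force": force on the tool from outside, world axes, zero at the start; "moment": the same for the moment, N m; "opening": finger opening in m; "grasp_force": force on a finger pad.
Only numpy, scipy, OpenCV 4.12 (cv2) and the standard library are available. Lean on these libraries where they do the work, as an engineer would, in place of code of your own. Each camera call takes 0.05 s, during which the arm holds its last target. There are 200 camera calls.

## Working session

There is one attempt and no reset: what is moved stays moved. The work goes in short steps, each a Python script; the robot and the scene stay as the last script left them, time stands still between calls to the robot, and variables do not carry over. Pictures are saved under pics/ and viewed, at most 10 in all, crops included, and the job is handed in when it is done.

```bash
ls; mkdir -p pics; python3 - <<'E'
from rig import robot
import cv2,numpy as np
for n in("scene","top"):
    im=robot.grab_frame(n); cv2.imwrite(f"pics/{n}0.png",im[:,:,::-1])
    c=robot.camera_info(n); R=cv2.Rodrigues(np.array(c['rvec']))[0]
    print(n,c['fx'],c['cx'],c['cy'],(-R.T@np.array(c['tvec'])).round(3),R.round(2).tolist())
s=robot.get_state();print(s['time'],s['opening'],s['tool_rot'])
E
```

```text
pics
scene 453.12855213561534 318.6069125515023 193.34464660781066 [-0.537  0.361  0.862] [[-0.34, -0.94, -0.02], [-0.54, 0.21, -0.81], [0.77, -0.27, -0.58]]
top 383.40010470593506 313.2110767431513 198.00255729716497 [ 0.268 -0.007  1.538] [[0.01, -1.0, -0.01], [-0.99, -0.0, -0.16], [0.16, 0.01, -0.99]]
0.1 0.09398620502689994 [[ 9.38759263e-01  3.44573452e-01 -4.27490399e-04]
 [ 3.44573712e-01 -9.38758734e-01  9.97977491e-04]
 [-5.74337965e-05 -1.08416257e-03 -9.99999411e-01]]
```

View pics/scene0.png

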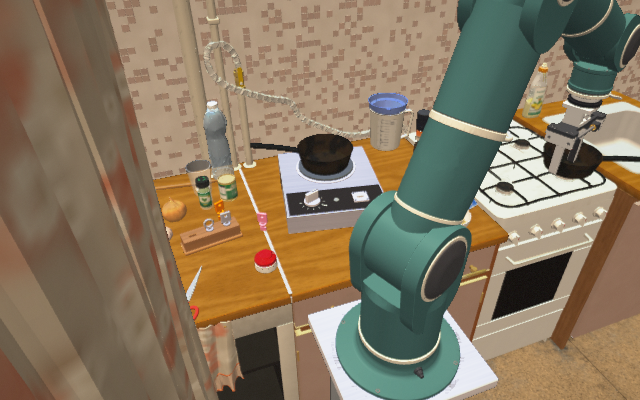

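View pics/top0.png

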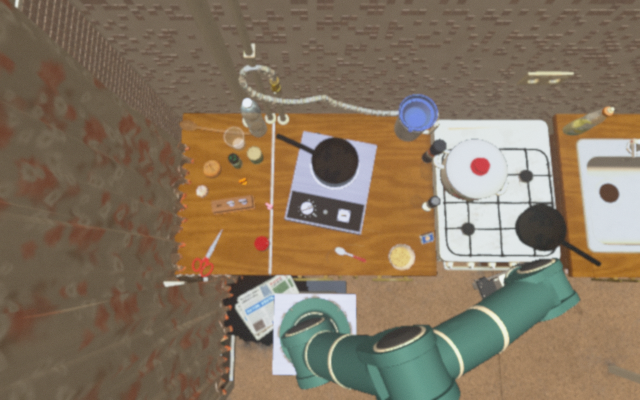

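Scene: the silver keys in the wooden block are at about (208,224) and (227,217). The look-alikes are orange at (220,207) and pink at (262,218). The hotplate dial is at (312,198) and the lock plate at (360,197). In the top view, the block is at (233,205), the dial at (307,208) and the lock at (344,215). Next I'll take close crops.

```bash
python3 - <<'E'
import cv2,numpy as np
s=cv2.imread('pics/scene0.png');t=cv2.imread('pics/top0.png')
def crop(im,x,y,w,h,k): return cv2.resize(im[y:y+h,x:x+w],None,fx=k,fy=k,interpolation=cv2.INTER_CUBIC)
a=crop(s,170,190,100,70,8);cv2.imwrite('pics/c1.png',a)
cv2.imwrite('pics/c2.png',crop(s,270,140,130,95,6))
b=np.vstack([crop(t,280,125,100,112,5)]);c=crop(t,195,165,80,60,4)
cv2.imwrite('pics/c3.png',np.hstack([b,np.vstack([crop(t,205,185,60,35,5),np.zeros((560-175,300,3),np.uint8)])]))
E
```

```text
(no output)
```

View pics/c1.png

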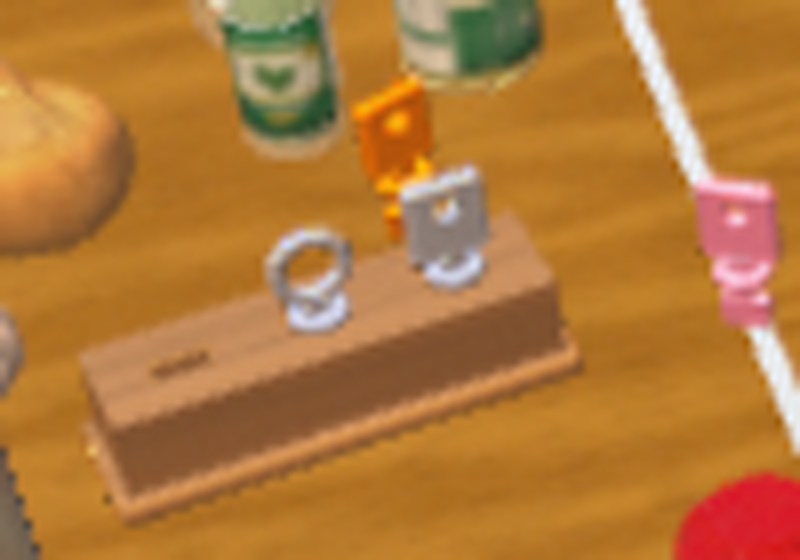

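View pics/c2.png

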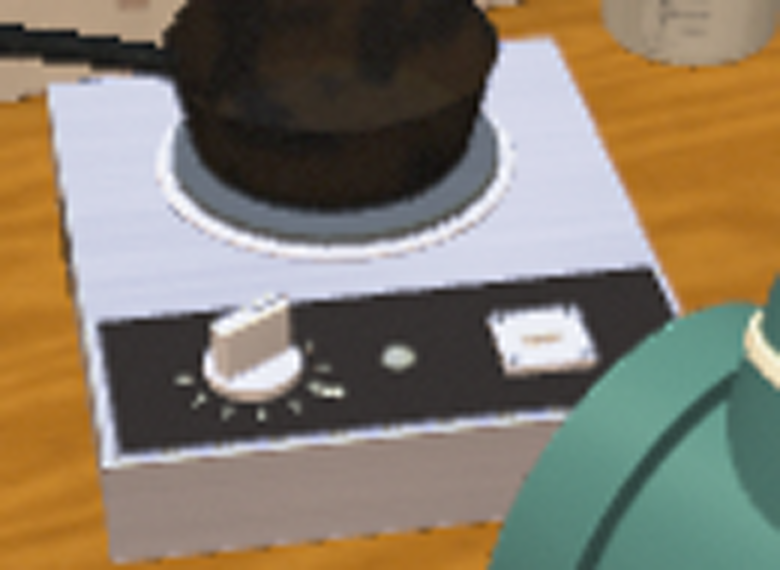

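View pics/c3.png

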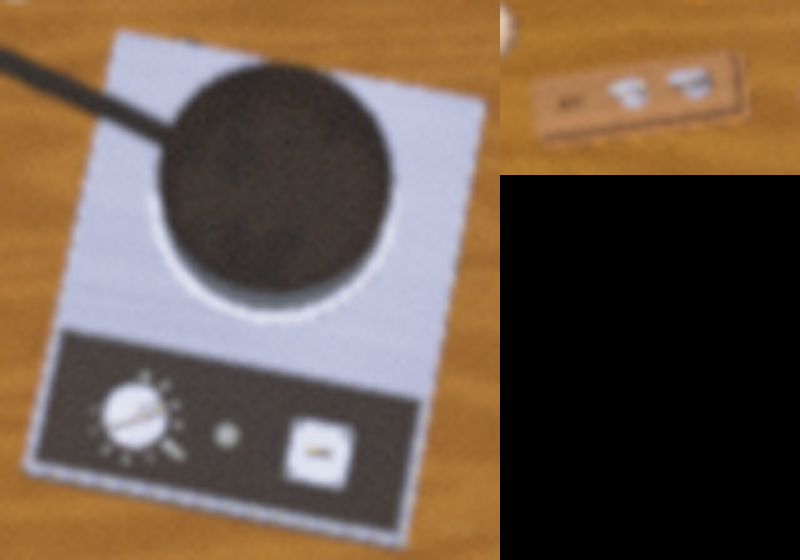

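The solid-bow silver key is the right-hand one in the block (scene about (226,216)). The ring key is left of it, and the orange and pink flat keys are the look-alikes. The bar pointer looks like it points up-right in the top view. Next I'll fit the poses.

```bash
cat > fit.py <<'E'
import cv2,numpy as np
from rig import robot
from scipy.optimize import least_squares
def proj(n,P):
    c=robot.camera_info(n);K=np.array([[c['fx'],0,c['cx']],[0,c['fy'],c['cy']],[0,0,1.]])
    return cv2.projectPoints(np.atleast_2d(P).astype(float),np.array(c['rvec']),np.array(c['tvec']),K,None)[0][:,0]
def px(u,x0,y0,k): return (np.array(u,float)+.5)/k-.5+[x0,y0]
def fit(obs,x0):
    # obs: (cam, local xyz mm, pixel, weight)
    def world(p,L):
        c,s=np.cos(p[2]),np.sin(p[2]);L=np.array(L)/1e3
        return L@np.array([[c,s,0],[-s,c,0],[0,0,1]])+[p[0],p[1],0]
    def res(p,raw=False):
        r=[]
        for n in('scene','top'):
            o=[q for q in obs if q[0]==n]
            if o:
                d=proj(n,world(p,[q[1] for q in o]))-[q[2] for q in o]
                r.append(d if raw else (d*np.array([[q[3]] for q in o])).ravel())
        return r if raw else np.concatenate(r)
    s=least_squares(res,x0,loss='soft_l1',f_scale=.7)
    return s.x,res(s.x,True),world
E
cat > meas.py <<'E'
from fit import *
s=cv2.imread('pics/scene0.png');t=cv2.imread('pics/top0.png')
def cen(im,x,y,w,h,th):
    g=im[y:y+h,x:x+w].min(2).astype(float)-th;g[g<0]=0;g=np.minimum(g,60)
    Y,X=np.mgrid[y:y+h,x:x+w];return [(g*X).sum()/g.sum(),(g*Y).sum()/g.sum()]
lt=cen(t,334,206,19,19,120)
a=2.094;LM=[-125+40*np.cos(a),72-40*np.sin(a),72]
S=lambda u:px(u,270,140,6);T=lambda u:px(u,280,125,5)
H=[('scene',[180,150,72],S((48,85)),1),('scene',[180,-150,72],S((555,38)),1),('scene',[-180,150,72],S((107,460)),1),('scene',[-180,150,0],S((114,560)),.5),
('scene',[-125,-72,77],S((542,339)),2),('scene',LM,S((327,389)),1.5),
('top',[180,150,72],T((118,30)),1),('top',[180,-150,72],T((486,100)),1),('top',[-180,150,72],T((27,467)),1),('top',[-180,-150,72],T((407,543)),1),
('top',[-125,-72,77],lt,2),('top',LM,T((172,450)),1.5)]
for sub in('both','scene','top'):
    p,r,w=fit([o for o in H if sub in('both',o[0])],[.6,-.05,-.2]);print('hob',sub,p.round(4),'lock',w(p,[-125,-72,77]).round(4),'dial',w(p,[-125,72,104]).round(4))
    if sub=='both':print([x.round(1).tolist() for x in r],lt,T((320,452)))
S=lambda u:px(u,170,190,8);T=lambda u:px((u[0]-500,u[1]),205,185,5)
B=[('scene',[-23,80,42],S((117,430)),1),('scene',[23,80,42],S((80,358)),1),('scene',[23,-80,42],S((505,212)),1),('scene',[-23,-80,42],S((560,285)),1),
('scene',[-28,80,0],S((128,520)),.7),('scene',[-28,-85,0],S((578,360)),.5),('scene',[0,50,42],S((180,365)),1.5),('scene',[0,0,46],S((317,312)),1.5),('scene',[0,-50,46],S((452,268)),1.5),
('top',[0,50,42],T((571,101)),1.5),('top',[23,80,42],T((535,78)),1),('top',[-23,80,42],T((541,131)),.7)]
for sub in('both','scene'):
    p,r,w=fit([o for o in B if sub in('both',o[0])],[.6,.3,.1]);print('blk',sub,p.round(4),'key',w(p,[0,-50,18]).round(4))
    print([x.round(1).tolist() for x in r])
E
python3 meas.py
```

```text
hob both [ 0.5826 -0.0626 -0.1962] lock [ 0.446  -0.1088  0.077 ] dial [0.4741 0.0324 0.104 ]
[[[-0.2, -1.5], [0.4, -1.4], [-0.4, 0.1], [-0.1, 2.9], [0.2, -0.5], [0.6, 0.4]], [[-0.4, -0.6], [0.1, -0.2], [-1.4, -0.2], [-0.6, 0.3], [-0.2, -0.0], [0.1, 0.2]]] [np.float64(343.35686032138443), np.float64(215.22200247218788)] [343.6 215. ]
hob scene [ 0.5818 -0.0617 -0.1988] lock [ 0.445  -0.1076  0.077 ] dial [0.4735 0.0335 0.104 ]
hob top [ 0.5826 -0.0634 -0.1942] lock [ 0.446  -0.1099  0.077 ] dial [0.4738 0.0314 0.104 ]
blk both [0.4949 0.3317 0.1442] key [0.5021 0.2822 0.018 ]
[[[-0.8, -0.0], [-0.3, -0.7], [1.1, 0.1], [-0.4, -0.3], [1.2, 1.2], [1.4, 2.0], [-0.0, -0.3], [0.1, -0.4], [0.3, -0.4]], [[-0.4, 0.4], [-1.3, 0.3], [-1.4, 1.1]]]
blk scene [0.4941 0.3321 0.1562] key [0.5019 0.2827 0.018 ]
[[[-0.7, 0.4], [-0.5, -0.2], [0.8, 0.1], [-0.5, -0.3], [1.3, 1.6], [1.3, 1.9], [-0.1, 0.1], [0.0, -0.2], [0.1, -0.3]]]
```

```bash
cat > h.py <<'E'
from rig import robot
import numpy as np
def R(psi): # tool down, closing axis y at world angle psi
    y=np.array([np.cos(psi),np.sin(psi),0]);z=np.array([0,0,-1.]);return np.column_stack([np.cross(y,z),y,z])
YH=-.196;YB=.150;DIAL=np.array([.4739,.0324,.104]);LOCK=np.array([.4457,-.109,.077]);KEY=np.array([.5020,.2824,.018])
def st(m=''):
    s=robot.get_state();print(m,'t%.1f'%s['time'],'p',np.round(s['ee_pos'],4),'F',np.round(s['force'],1),'M',np.round(s['moment'],2),'op %.4f gf %.0f q7 %.3f'%(s['opening'],s['grasp_force'],s['qpos'][6]),'psi %.3f'%np.arctan2(s['tool_rot'][1][1],s['tool_rot'][0][1]));return s
E
python3 - <<'E'
from h import *
from fit import *
from scipy.optimize import least_squares
# bar ends in scene & top at z=.110
s=[px((213,332),270,140,6),px((290,299),270,140,6)];t=[px((105,428),280,125,5),px((165,400),280,125,5)]
def back(n,u): return least_squares(lambda p:(proj(n,[p[0],p[1],.11])[0]-u),[.47,.03]).x
for n,q in(('scene',s),('top',t)):
    a,b=back(n,q[0]),back(n,q[1]);d=b-a;print(n,a.round(4),b.round(4),np.linalg.norm(d),'dial',YH-np.arctan2(d[1],d[0]))
th=.95
for nm,P,ps in(('dial0',DIAL,YH-th+np.pi/2),('dial1',DIAL,YH-2.094+np.pi/2),('key',KEY+[0,0,.05],YB),('lock',LOCK+[0,0,.026],YH),('lock1',LOCK+[0,0,.026],YH-1.7)):
    for k in(0,np.pi,-np.pi):
        q=robot.ik(P,R(ps+k));print(nm,round(ps+k,2),None if q is None else np.round(q,2))
S=cv2.imread('pics/scene0.png');T=cv2.imread('pics/top0.png')
z=lambda im,x,y:cv2.resize(im[y:y+25,x:x+25],None,fx=15,fy=15,interpolation=cv2.INTER_NEAREST)
cv2.imwrite('pics/c4.png',np.hstack([z(S,300,185),z(T,295,196)]))
E
```

```text
scene [0.4642 0.0553] [0.4766 0.012 ] 0.044976990655226805 dial 1.095356109151951
top [0.4601 0.053 ] [0.4816 0.0081] 0.049839390215417334 dial 0.9287620803420036
dial0 0.42 [ 0.5   0.41 -0.75  2.06  0.39  0.81 -0.06]
dial0 3.57 [-0.99  0.56  1.09  2.11 -0.66  0.87 -2.23]
dial0 -2.72 [-0.99  0.56  1.09  2.11 -0.66  0.87 -2.23]
dial1 -0.72 [ 0.42  0.39 -0.65  2.07  0.33  0.79 -1.15]
dial1 2.42 [ 0.74  0.56 -1.08  2.06  0.63  0.91  1.73]
dial1 -3.86 [ 0.74  0.56 -1.08  2.06  0.63  0.91  1.73]
key 0.15 [ 0.14  0.75 -0.97  1.83  0.75  0.97 -1.  ]
key 3.29 [ 0.21  0.82 -1.09  1.83  0.85  1.04  2.06]
key -2.99 [ 0.21  0.82 -1.09  1.83  0.85  1.04  2.06]
lock -0.2 [ 0.61  0.34 -0.51  2.11  0.24  0.75 -0.24]
lock 2.95 [-0.7   0.52  1.09  2.14 -0.64  0.84 -2.56]
lock -3.34 [-0.7   0.52  1.09  2.14 -0.64  0.84 -2.56]
lock1 -1.9 [ 0.4   0.31 -0.25  2.11  0.11  0.73 -1.83]
lock1 1.25 [ 0.74  0.37 -0.66  2.1   0.32  0.77  1.13]
lock1 -5.04 [ 0.74  0.37 -0.66  2.1   0.32  0.77  1.13]
```

View pics/c4.png

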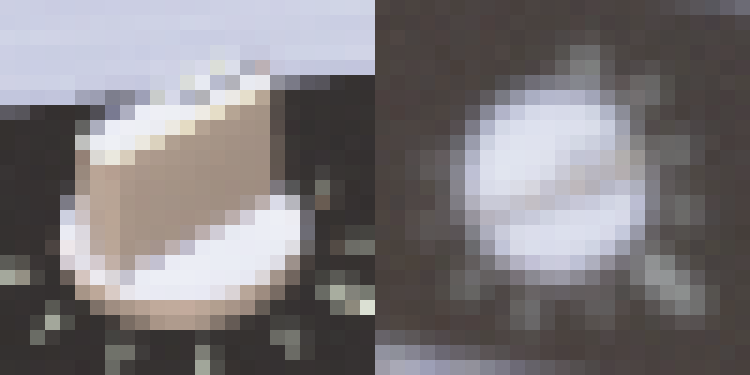

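The grey line pixels lie on the right half of the bar (left tile, about (225,80)), so the pointer is at roughly 1.0 rad, before the long mark. I'll turn the dial now.

```bash
python3 - <<'E'
from h import *
p0=YH-1.0+np.pi/2
robot.move_ptp(DIAL+[0,0,.11],R(p0));st('above')
robot.gripper_to(.05)
print(robot.move_linear(DIAL,.1,threshold=8));st('down')
robot.gripper_to(0.0);st('grip')
q=np.array(robot.get_state()['qpos']);s=robot.get_state()
psi=np.arctan2(s['tool_rot'][1][1],s['tool_rot'][0][1])
q[6]+=(YH-2.094+np.pi/2)-psi
robot.goto_joints(q);st('turned')
robot.gripper_to(.05)
robot.move_linear(DIAL+[0,0,.11],.15);st('up')
robot.move_ptp([.50,.22,.25],R(YB));st('aside')
import cv2
for n in('scene','top'):
    cv2.imwrite(f'pics/{n}1.png',robot.grab_frame(n)[:,:,::-1])
S=cv2.imread('pics/scene1.png');T=cv2.imread('pics/top1.png')
z=lambda im,x,y:cv2.resize(im[y:y+40,x:x+40],None,fx=10,fy=10,interpolation=cv2.INTER_CUBIC)
cv2.imwrite('pics/c5.png',np.hstack([z(S,292,178),z(T,290,190)]))
E
```

```text
above t2.5 p [0.4741 0.0316 0.2139] F [0.6 0.4 0.5] M [-0.04 -0.15  0.01] op 0.0939 gf 0 q7 0.064 psi 0.373
False
down t4.6 p [0.4742 0.0324 0.1045] F [-1.3 -0.1  0.1] M [ 0.01 -0.08  0.04] op 0.0500 gf 0 q7 -0.087 psi 0.375
grip t5.2 p [0.4761 0.0335 0.1044] F [ 16.    7.1 -14.6] M [ 1.58 -3.84  0.04] op 0.0118 gf 30 q7 -0.088 psi 0.375
turned t6.3 p [0.4774 0.0333 0.1045] F [ 12.4  -0.8 -15.5] M [-0.19 -2.91  0.  ] op 0.0111 gf 30 q7 -1.182 psi -0.720
up t7.9 p [0.4735 0.0323 0.2133] F [-0.1 -0.  -0.7] M [-0.04  0.01 -0.02] op 0.0503 gf 0 q7 -1.029 psi -0.719
aside t8.7 p [0.4999 0.2195 0.2491] F [-0.8 -0.7  0.1] M [-0.04 -0.14  0.03] op 0.0497 gf 0 q7 -0.638 psi 0.149
```

View pics/c5.png

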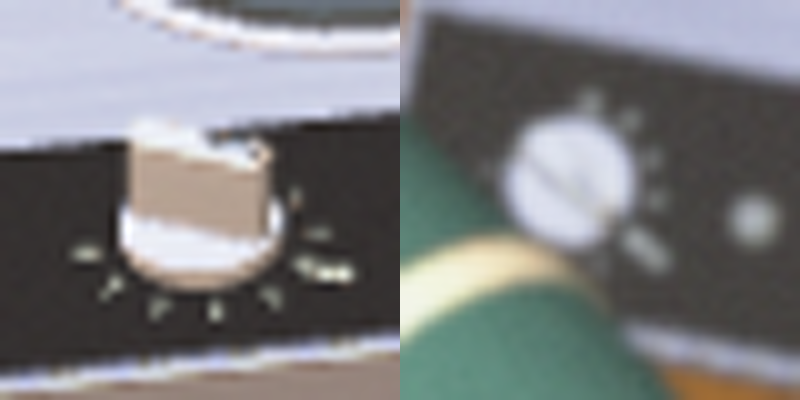

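The pointer stands at the long mark: in the left tile the bar aims at the mark at (330,270), and the top view agrees. The dial grip also showed that the true hotplate lies about +2.5 mm in x from my fit. Next I'll pick the key.

```bash
python3 - <<'E'
from h import *
from fit import *
o=least_squares(lambda p:proj('scene',[p[0],p[1],0])[0]-px((390,228),170,190,8),[.5,.3]).x;print('orange',o)
G=KEY+[0,0,.050]
robot.move_ptp(G+[0,0,.09],R(YB));robot.gripper_to(.034)
print(robot.move_linear(G,.08,threshold=8));st('down')
robot.gripper_to(0);st('grip')
robot.pause(.2);st()
p=np.array(robot.get_state()['ee_pos'])
robot.move_linear(G+[0,0,.07],.08);st('lift')
robot.move_ptp(LOCK+[.0025,0,.05+.03],R(YH));st('over')
for n in('scene','top'):
    cv2.imwrite(f'pics/{n}2.png',robot.grab_frame(n)[:,:,::-1])
S=cv2.imread('pics/scene2.png');T=cv2.imread('pics/top2.png')
z=lambda im,x,y:cv2.resize(im[y:y+60,x:x+40],None,fx=10,fy=10,interpolation=cv2.INTER_CUBIC)
cv2.imwrite('pics/c6.png',np.hstack([z(S,340,155),z(T,324,190)]))
E
```

```text
orange [0.59164252 0.29675422]
False
down t11.1 p [0.5023 0.2825 0.0685] F [-0.1  0.9  0.4] M [-0.   -0.1  -0.01] op 0.0338 gf 0 q7 -0.916 psi 0.150
grip t11.7 p [0.504  0.2826 0.0685] F [12.   2.3 -5. ] M [ 0.72 -3.24  0.02] op 0.0078 gf 30 q7 -0.916 psi 0.149
 t11.9 p [0.504  0.2826 0.0684] F [11.3  3.5 -6.2] M [ 0.7  -3.26  0.06] op 0.0080 gf 30 q7 -0.916 psi 0.149
lift t12.9 p [0.5018 0.2822 0.1375] F [-0.3 -0.   0.4] M [-0.06 -0.08  0.02] op 0.0077 gf 30 q7 -0.851 psi 0.150
over t14.3 p [ 0.4486 -0.1081  0.1571] F [-0.2 -0.4 -0.1] M [ 0.01 -0.07 -0.03] op 0.0079 gf 30 q7 -0.331 psi -0.194
```

View pics/c6.png

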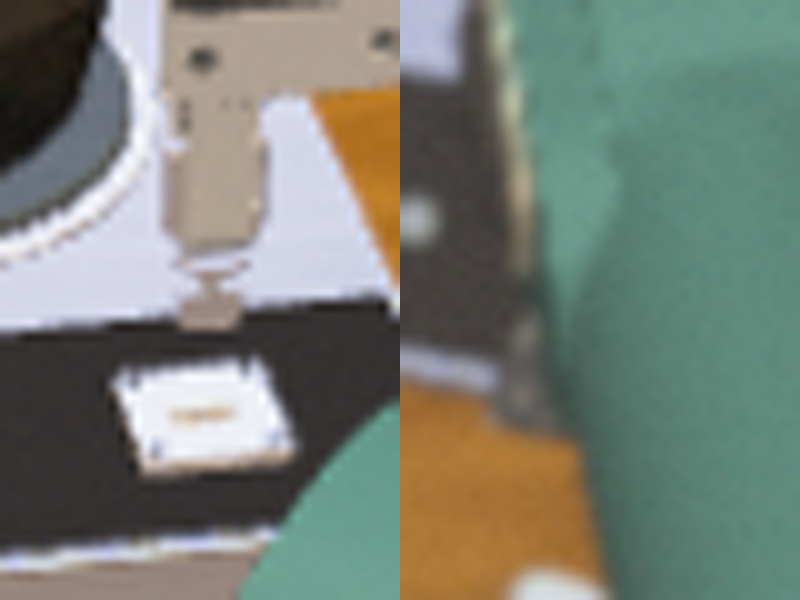

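```bash
python3 - <<'E'
from h import *
from fit import *
s=robot.get_state();e=np.array(s['ee_pos'])
S=lambda u:px(u,340,155,10)
slot=S((203,413))
L=least_squares(lambda p:proj('scene',[p[0],p[1],.077])[0]-slot,[.45,-.1]).x;print('slot',L)
for nm,u,h in(('tip',(210.5,327),0),('collar',(211,266),.026),('bitTopCorner ctr',(211,296),.014)):
    K=least_squares(lambda p:proj('scene',[p[0],p[1],e[2]-.05+h])[0]-S(u),[.45,-.1]).x
    print(nm,K,'err key-slot',K-L,'vs tcp',K-e[:2])
E
```

```text
slot [ 0.44511841 -0.10746771]
tip [ 0.44586526 -0.10902705] err key-slot [ 0.00074685 -0.00155934] vs tcp [-0.00277151 -0.00103881]
collar [ 0.43997772 -0.10551787] err key-slot [-0.00514069  0.00194984] vs tcp [-0.00865904  0.00247037]
bitTopCorner ctr [ 0.44191966 -0.10686378] err key-slot [-0.00319875  0.00060393] vs tcp [-0.0067171   0.00112446]
```

```bash
python3 - <<'E'
from h import *
T=np.array([.4479,-.1077,0])
print(robot.move_linear(T+[0,0,.132],.08,frame=R(YH)));st('pre')
print(robot.move_linear(T+[0,0,.119],.02,threshold=6));st('in')
E
```

```text
False
pre t14.9 p [ 0.4477 -0.1073  0.1316] F [ 0.2 -0.1 -0.5] M [-0.04 -0.05  0.01] op 0.0076 gf 30 q7 -0.375 psi -0.195
False
in t15.7 p [ 0.4482 -0.1077  0.119 ] F [ 5.7 -0.8 -3.5] M [-0.31 -1.52  0.04] op 0.0078 gf 30 q7 -0.397 psi -0.196
```

```bash
python3 - <<'E'
from h import *
T=np.array([.4479,-.1077,0]);T[0]+=.0008
robot.move_linear(T+[0,0,.118],.02);st('adj')
for i,z in enumerate(np.arange(.116,.1005,-.0015)):
    w=.0006*(-1)**i
    hit=robot.move_linear(T+[-w*np.sin(YH),w*np.cos(YH),z],.015,frame=R(YH+.03*(-1)**i))
    s=st('%.4f'%z)
    if s['force'][2]>30: print('stop');break
E
```

```text
adj t16.0 p [ 0.4484 -0.1076  0.1179] F [ 1.1 -0.5 -1.7] M [-0.12 -0.37  0.  ] op 0.0079 gf 30 q7 -0.400 psi -0.196
0.1160 t16.3 p [ 0.4487 -0.1071  0.1159] F [ 0.1  0.6 -2.3] M [-0.09 -0.32 -0.03] op 0.0081 gf 30 q7 -0.378 psi -0.166
0.1145 t16.5 p [ 0.4485 -0.1081  0.1145] F [ 0.8  0.2 -0.2] M [ 0.23 -0.19  0.08] op 0.0078 gf 30 q7 -0.429 psi -0.225
0.1130 t16.8 p [ 0.4487 -0.1073  0.113 ] F [-0.7 -1.1  0.9] M [-0.31  0.21 -0.01] op 0.0076 gf 30 q7 -0.384 psi -0.167
0.1115 t17.1 p [ 0.4485 -0.1081  0.1115] F [-0.8  1.8 -1.5] M [0.22 0.1  0.09] op 0.0076 gf 30 q7 -0.435 psi -0.225
0.1100 t17.4 p [ 0.4488 -0.1071  0.1101] F [-0.4  0.5  4.2] M [0.04 0.39 0.  ] op 0.0080 gf 30 q7 -0.388 psi -0.166
0.1085 t17.6 p [ 0.4491 -0.1085  0.1088] F [ 1.9 -2.9  2.1] M [-0.56 -0.67  0.06] op 0.0081 gf 30 q7 -0.440 psi -0.225
0.1070 t17.9 p [ 0.4493 -0.1072  0.1071] F [ 4.4 -2.3 -0.4] M [-0.57 -1.35  0.07] op 0.0076 gf 30 q7 -0.394 psi -0.166
0.1055 t18.2 p [ 0.4489 -0.1084  0.1055] F [ 5.6 -1.9 -3.3] M [-0.55 -1.66  0.04] op 0.0077 gf 30 q7 -0.446 psi -0.227
0.1040 t18.5 p [ 0.4491 -0.1071  0.104 ] F [ 6.3 -1.9 -3.2] M [-0.46 -1.65  0.03] op 0.0079 gf 30 q7 -0.399 psi -0.166
0.1025 t18.7 p [ 0.4489 -0.108   0.1026] F [ 5.2  1.8 -0.5] M [ 0.16 -1.53  0.03] op 0.0079 gf 30 q7 -0.451 psi -0.226
0.1010 t19.0 p [ 0.4493 -0.1075  0.1019] F [-3.2 -2.  26.2] M [-0.52  0.69 -0.01] op 0.0078 gf 30 q7 -0.404 psi -0.166
```

```bash
python3 - <<'E'
from h import *
import cv2
robot.move_linear([.4490,-.1077,.1012],.02,frame=R(YH));st('straight')
S=robot.grab_frame('scene')[:,:,::-1]
cv2.imwrite('pics/scene3.png',S);cv2.imwrite('pics/c7.png',cv2.resize(S[155:215,330:400],None,fx=10,fy=10,interpolation=cv2.INTER_CUBIC))
E
```

```text
straight t19.3 p [ 0.4494 -0.1076  0.102 ] F [-1.3  0.5 22.2] M [0.17 0.45 0.06] op 0.0078 gf 30 q7 -0.428 psi -0.196
```

View pics/c7.png

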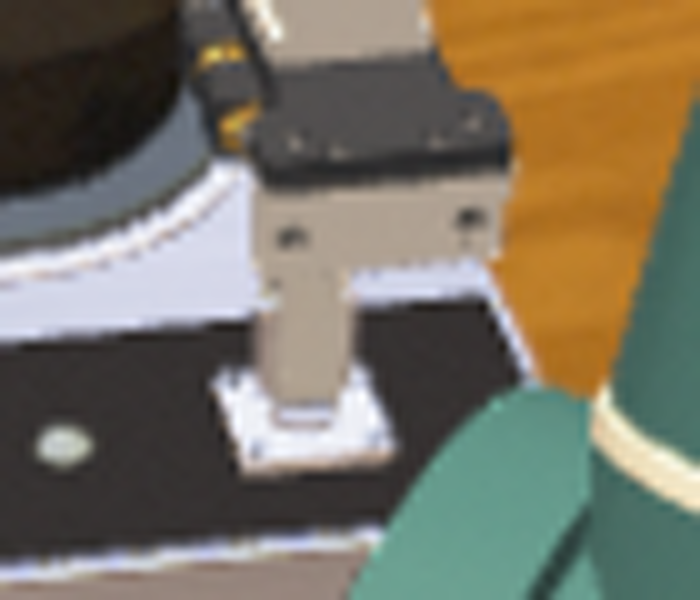

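The collar sits on the lock plate (crop about (303,413)), so the key is home. Now the quarter turn.

```bash
python3 - <<'E'
from h import *
robot.move_linear([.4490,-.1077,.1015],.02,frame=R(YH));st('relax')
q0=np.array(robot.get_state()['qpos'])
for a in (.3,.6,.9,1.2,1.4,1.55,1.65,1.69):
    q=q0.copy();q[6]-=a;robot.goto_joints(q);st('%.2f'%a)
robot.pause(.5);st('hold')
E
```

```text
relax t19.6 p [ 0.4493 -0.1076  0.102 ] F [ 0.7  0.4 13.3] M [ 0.03 -0.22  0.07] op 0.0077 gf 30 q7 -0.428 psi -0.196
0.30 t20.0 p [ 0.4492 -0.1077  0.102 ] F [ 1.7 -0.8  4.3] M [-0.25 -0.63  0.04] op 0.0079 gf 30 q7 -0.723 psi -0.491
0.60 t20.4 p [ 0.4493 -0.1077  0.1021] F [ 1.8 -2.   5.8] M [-0.56 -0.52  0.03] op 0.0078 gf 30 q7 -1.021 psi -0.789
0.90 t20.8 p [ 0.4495 -0.1078  0.1021] F [ 3.9 -3.3  2.1] M [-0.98 -1.05  0.01] op 0.0080 gf 30 q7 -1.320 psi -1.088
1.20 t21.2 p [ 0.4496 -0.108   0.1021] F [ 4.8 -4.6  0.3] M [-1.3  -1.42  0.11] op 0.0076 gf 30 q7 -1.621 psi -1.389
1.40 t21.5 p [ 0.4497 -0.1081  0.1021] F [ 6.2 -5.7 -0.7] M [-1.59 -1.62  0.1 ] op 0.0080 gf 30 q7 -1.822 psi -1.590
1.55 t21.8 p [ 0.4497 -0.1082  0.1021] F [ 6.  -7.5 -0.2] M [-1.77 -1.65  0.11] op 0.0077 gf 30 q7 -1.972 psi -1.740
1.65 t22.0 p [ 0.4495 -0.1084  0.1021] F [ 4.2 -6.8  2.7] M [-1.86 -1.05  0.14] op 0.0078 gf 30 q7 -2.072 psi -1.840
1.69 t22.2 p [ 0.4494 -0.1085  0.1021] F [ 3.9 -8.7  2. ] M [-2.19 -0.97  0.16] op 0.0076 gf 30 q7 -2.111 psi -1.879
hold t22.8 p [ 0.4494 -0.1086  0.1021] F [ 4.1 -8.6  2.2] M [-2.27 -1.02  0.14] op 0.0075 gf 30 q7 -2.111 psi -1.879
```

```bash
python3 - <<'E'
from h import *
q=np.array(robot.get_state()['qpos'])
b=0
for i in range(5):
    q[6]-=.02;robot.goto_joints(q);robot.pause(.2)
    m=np.mean([robot.get_state()['moment'][2] for _ in range(1)]);st('+%.2f'%(.02*(i+1)))
    if m>.3:break
import cv2
S=robot.grab_frame('scene')[:,:,::-1]
cv2.imwrite('pics/c8.png',cv2.resize(S[135:235,270:400],None,fx=6,fy=6,interpolation=cv2.INTER_CUBIC))
E
```

```text
+0.02 t23.2 p [ 0.4494 -0.1088  0.1021] F [ 3.4 -4.8  1.6] M [-1.34 -0.94  0.08] op 0.0079 gf 30 q7 -2.125 psi -1.894
+0.04 t23.6 p [ 0.4494 -0.1089  0.1021] F [ 3.7 -5.4  1.3] M [-1.37 -0.85  0.2 ] op 0.0077 gf 30 q7 -2.145 psi -1.914
+0.06 t24.1 p [ 0.4493 -0.1089  0.1021] F [ 2.1 -4.4  1.6] M [-1.45 -0.84  0.21] op 0.0079 gf 30 q7 -2.165 psi -1.934
+0.08 t24.6 p [ 0.4493 -0.1089  0.1021] F [ 3.4 -5.9  2.4] M [-1.38 -0.75  0.36] op 0.0081 gf 30 q7 -2.185 psi -1.953
```

View pics/c8.png

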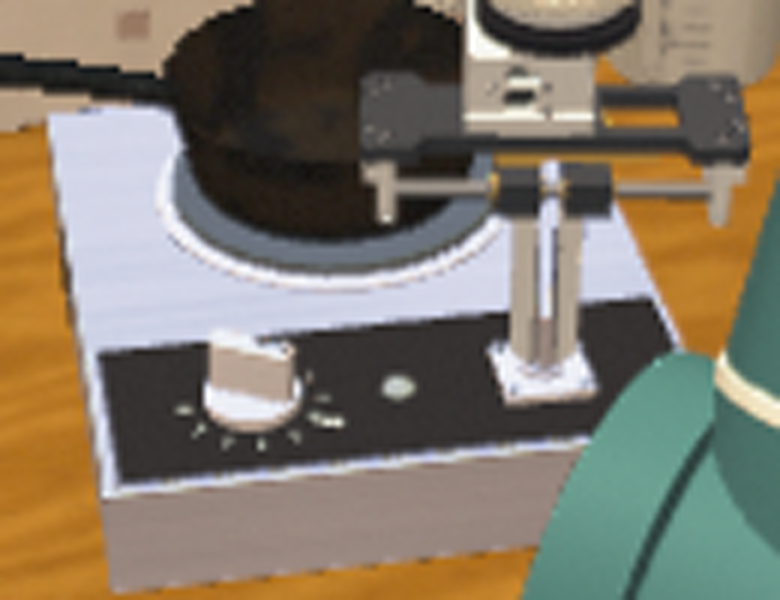

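```bash
python3 - <<'E'
from h import *
import cv2
S=robot.grab_frame('scene');A=cv2.imread('pics/scene0.png')[:,:,::-1]
print(S[198:202,334:338].mean((0,1)),A[198:202,334:338].mean((0,1)))
robot.pause(.5);st('hold')
print(robot.sign_off())
E
```

```text
[155.8125 159.125  152.8125] [154.3125 157.5625 151.25  ]
hold t25.1 p [ 0.4493 -0.1089  0.1021] F [ 2.9 -5.8  2.8] M [-1.44 -0.77  0.36] op 0.0079 gf 30 q7 -2.185 psi -1.953
the job is handed in; nothing more can be done
None
```

The job is handed in at about 25 s: the dial is at the long mark, the flat-bow key is home in the lock, and the arm is still holding it turned clockwise against what the rising torque shows is the stop. The pilot lens did not visibly change, so I could not confirm from the camera that the hotplate started.

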